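Check a bronze bush on the gauge spigot and count it

ROBOT

A 6-joint arm with a two-finger parallel gripper is mounted at the origin on the work surface. World frame = base frame: x ahead of the robot, y to its left, z up, the work surface at z = 0. Lengths are in m, angles in rad, forces in N, time in s.
With the tool pointing down it reaches from about 0.3 to 0.825 m from the base axis. Payload 5.4 kg.
Tool frame: the origin (TCP) lies at the very end of the fingers, on their centre line; the grasp point (between the pads) lies 19 mm behind it; z points along the fingers, y is the line along which they close (so a half turn about z gives the same grasp; the last joint's range is limited). The gripper opens to 92 mm and grips with 3 to 60 N. Pads are 20 mm wide; open, the fingers measure 128 mm over their backs; the gripper's body (75 mm by 189 mm) begins 69 mm behind the grasp point.
Start: joints at [1.044, 0.158, 1.597, -0, 1.386, -0.21], TCP at [0.179, 0.546, 0.215] pointing down, gripper open.
Joint ranges: [-2.91, 2.91], [-0.94, 2.29], [0.18, 2.7], [-1.29, 4.43], [0.17, 2.64], [-3, 3]. Speed limits (rad/s): [2.57, 2.57, 3.14, 3.14, 3.14, 3.14].

INTERFACE

Orientations are given as a rotation vector (axis times angle).
In Python, from workcell import bot gives the robot as it stands. Calls block until the motion is done:
- bot.goto(position, orientation): joint-space move of the TCP to a pose.
- bot.line_to(position, rot=None, max_speed=0.15): straight line of the TCP; rot=None keeps the orientation; max_speed is the mean speed in m/s.
- bot.set_joints(angles): joint-space move.
- bot.set_gripper(opening, newtons=None): opening from 0.0 (shut) to 1.0 (fully open); newtons is the grip in N (None keeps the last); returns when the fingers have stopped.
- bot.hold(seconds).
- bot.inverse_kinematics(position, orientation): joint angles nearest the present ones, or None.
- bot.read_camera(name): name is "scene" or "top"; returns a dict with "pixels" (480x640x3 uint8, blue, green, red), "fx", "fy", "cx", "cy" (pixels), "k1" (the pictures are not rectified: a ray, as slopes to the right and down, at radius r is drawn at 1 + k1 r^2 times it, then the intrinsics apply), "R" (3x3) and "t" (3): a world point X has camera coordinates R X + t. Camera axes: x right, y down, z forward; pixel columns grow to the right and rows downward; lengths in m; the calibration is good to about 2 mm. A picture is of the moment at which its call begins. There is no depth.
A pose or a line that the arm cannot do raises bot.MotionError and nothing moves.
- bot.job_done(): hands the job in; it is judged then, once.
Readings, each from a call of its own:
- bot.current_clock(): time.
- bot.current_joints(): joint angles.
- bot.current_joint_vel(): joint speeds.
- bot.current_effort(): joint torques, N m.
- bot.current_ee_pos(): TCP position.
- bot.current_tool_rot(): TCP orientation.
- bot.current_contact_force(): force on the tool from outside, world axes, zero at the start.
- bot.current_ft_torque(): the same for the moment, N m.
- bot.current_opening(): opening from 0.0 (shut) to 1.0 (fully open).
- bot.current_grip_force(): force on a finger pad.
Only numpy, scipy, OpenCV 4.12 (cv2) and the standard library are available. Lean on these libraries where they do the work, as an engineer would, in place of code of your own. Each camera call takes 0.05 s, during which the arm holds its last target. There are 200 camera calls.

TASK

Take the orange protective cap off the spigot of the green gauge stand and put it in the empty blue bin beside the stand, then push the bronze bush that stands on the table down onto the bare spigot until it sits fully home on the shoulder. Then push the counter's red plunger all the way down and let it spring back. Leave the bush on the spigot, the cap in the bin and all other things where they stand.

Things in the scene. Friction and masses are not known exactly. Their poses are not given: they have to be found in the camera images.
- cap_mid (a point): orange plastic cap over the spigot: an upturned beaker, 40 outer dia, 64 high, wall 3, open below, closed on top. This point is on its axis at mid-height (32 above its open rim); z runs from the open rim to the closed top. It stands loosely on the shoulder, inner dia 34, and lifts straight off by 60 or more
- bush_mid (a point): bronze (copper-coloured) bush standing on end on the table: plain tube, 36 outer dia, 25 bore, 45 high, about 0.2 kg. This point is on its axis at mid-height (22.5 above its lower end); z along its axis. Either end may go first
- stand: gauge stand fixed to the table: green base plate 100 x 100 x 18 high with a square steel shoulder block, 44 x 44, up to 28, and an upright steel spigot in the middle. Origin at the centre of its underside, on the spigot axis
- seat (a point): centre of the shoulder's top face, on the spigot axis, 28 above the table; z up along the spigot. The seated bush rests on this face
- spigot_top (a point): tip of the spigot, 84 above the table. Spigot 22 dia, 56 long above the shoulder, its last 10 tapering to 10 dia. Two sprung brass leaves, one on either side, bulge 3.5 out of it, widest 24 above the shoulder: the bush slides on freely at first, but must be pushed firmly for the last 30 (about 8 to 18 N past the bulge, less after it); they then hold it by friction
- bin: empty blue bin fixed to the table, 170 (x) x 150 (y) x 65 high, wall and floor 4, open on top, paper label on the outside of its -x side; origin at the centre of its underside
- plunger_top (a point): centre of the top of the red plunger head (30 dia, 8 thick) on the grey counter box (60 x 60 x 55 high, fixed to the table); at rest 95 above the table
- plunger (a joint): plunger travel in m: 0 up at rest, 0.015 fully down; sprung, 2 N at the start and 8 N fully down; springs back by itself
- bush_black: wrong bush: black plastic, same size as the bronze one; origin at the centre of its underside
- bush_steel: wrong bush: grey steel, same size as the bronze one; origin at the centre of its underside
- jar: white plastic jar with green label, 68 dia x 110 high; origin at the centre of its underside
- bearing: ball bearing lying flat, 52 outer dia, 15 thick; origin at the centre of its underside
- wrench: steel wrench 170 long lying flat along its own x; origin at mid-length on its underside
- carton: small cardboard carton 70 x 100 x 50 high; origin at the centre of its underside

How it is judged:
By the outcome, as a careful person would: the job done as asked, in the order asked, and still so for the second after the job is handed in, with the robot touching nothing.
It also fails if it takes over 51 s, if anything falls off the work surface, if the arm or the gripper's body presses on something with over 40 N, if the wrist force passes 120 N, or if a joint passes its speed limit or range.

## Working session

There is one attempt and no reset: what is moved stays moved. The work goes in short steps, each a Python script; the robot and the scene stay as the last script left them, time stands still between calls to the robot, and variables do not carry over. Pictures are saved under pics/ and viewed, at most 10 in all, crops included, and the job is handed in when it is done.

```bash
mkdir -p pics; ls; python3 - <<'E'
from workcell import bot
import cv2,numpy as np
for n in("scene","top"):
    c=bot.read_camera(n);cv2.imwrite(f"pics/{n}0.png",c["pixels"])
    R=np.array(c["R"]);print(n,c["fx"],c["fy"],c["cx"],c["cy"],c["k1"],(-R.T@np.array(c["t"])).round(3),R.round(3).tolist())
print(bot.current_clock(),bot.current_tool_rot(),bot.current_ee_pos())
E
```

```text
pics
scene 551.8913911840419 551.8913911840419 316.58191012762217 239.57804221313833 0.006787026852316861 [ 0.838 -0.46   1.015] [[0.875, 0.484, -0.003], [0.418, -0.759, -0.5], [-0.244, 0.437, -0.866]]
top 564.1886223313033 564.1886223313033 326.8615020559481 228.4433522254329 0.056259856988378744 [0.475 0.019 1.29 ] [[-0.013, -1.0, -0.007], [-0.997, 0.014, -0.075], [0.075, 0.006, -0.997]]
0.1 [-4.95412465e-01 -3.10169326e+00  2.52634445e-03] [0.1788617  0.54587299 0.21371111]
```

View pics/scene0.png

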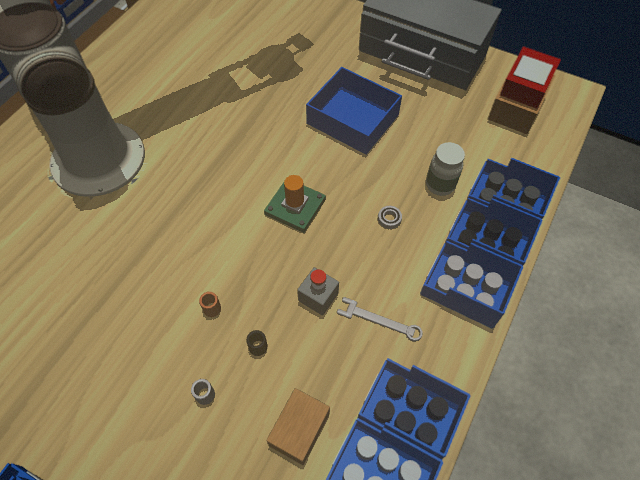

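View pics/top0.png

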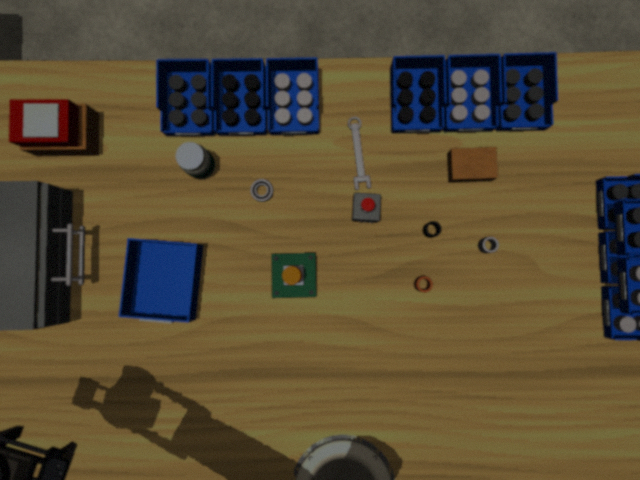

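Scene: the cap is at about (293,188), the stand at (295,205), the bin at (354,110), the bronze bush at (209,303) and the plunger at (318,276). Top: the cap is at (292,274), the bush at (423,284), the plunger at (368,205) and the bin at (161,280). Next I'll fit the projected cylinders to colour masks in both views.

```bash
cat > h.py <<'E'
import cv2,numpy as np
from scipy.optimize import least_squares
from workcell import bot
def proj(c,X):
    p=np.atleast_2d(X)@np.array(c["R"]).T+np.array(c["t"]); s=p[:,:2]/p[:,2:]
    s=s*(1+c["k1"]*(s**2).sum(1,keepdims=True)); return s*[c["fx"],c["fy"]]+[c["cx"],c["cy"]]
def cent(poly):
    m=cv2.moments(cv2.convexHull(poly.astype(np.float32))); return np.array([m["m10"],m["m01"]])/m["m00"], m["m00"]
def cyl(x,y,z0,z1,r):
    a=np.linspace(0,2*np.pi,40,endpoint=False)
    return np.vstack([np.c_[x+r*np.cos(a),y+r*np.sin(a),np.full(40,z)] for z in(z0,z1)])
def box(x,y,yaw,lx,ly,z0,z1):
    c,s=np.cos(yaw),np.sin(yaw)
    return np.array([[x+c*i*lx/2-s*j*ly/2,y+s*i*lx/2+c*j*ly/2,z] for z in(z0,z1) for i,j in((1,1),(1,-1),(-1,-1),(-1,1))])
def blob(img,lo,hi,near,rad=45):
    """hull of the mask component nearest to a pixel; hue may wrap (lo>hi)"""
    h=cv2.cvtColor(img,cv2.COLOR_BGR2HSV); H=h[...,0]
    m=((H>=lo[0])&(H<=hi[0])) if lo[0]<=hi[0] else ((H>=lo[0])|(H<=hi[0]))
    m&=(h[...,1]>=lo[1])&(h[...,2]>=lo[2])
    yy,xx=np.mgrid[:480,:640]; m&=np.hypot(xx-near[0],yy-near[1])<rad
    n,l,s,c=cv2.connectedComponentsWithStats(m.astype(np.uint8))
    k=1+np.argmax(s[1:,4]); v,u=np.nonzero(l==k); q=np.c_[u,v].astype(float)
    # pixel squares' corners, so that area is right
    return np.vstack([q+[a,b] for a in(-.5,.5) for b in(-.5,.5)])
def fit(obs,model,x0):
    f=lambda p:np.concatenate([cent(proj(c,model(*p)))[0]-b for c,b in obs])
    r=least_squares(f,x0,diff_step=1e-3); return r.x,r.fun
E
cat > m.py <<'E'
from h import *
C={n:bot.read_camera(n) for n in("scene","top")}
def do(name,model,x0,lo,hi,px,rad):
    obs=[];A=[]
    for n,p in zip(("scene","top"),px):
        c=C[n];b,a=cent(blob(c["pixels"],lo,hi,p,rad));obs.append((c,b));A.append(a)
    x,f=fit(obs,model,x0)
    print(name,x.round(4),"res",f.round(2),"area",np.round(A),[round(cent(proj(c,model(*x)))[1]) for c,_ in obs])
for p in [(293,188),(209,303),(318,276),(295,205+12),(354,110)]: print(cv2.cvtColor(C["scene"]["pixels"],cv2.COLOR_BGR2HSV)[p[1],p[0]])
for p in [(292,274),(416,284),(368,205),(278,260),(161,280),(430,300)]: print(cv2.cvtColor(C["top"]["pixels"],cv2.COLOR_BGR2HSV)[p[1],p[0]])
do("cap",lambda x,y:cyl(x,y,.028,.092,.02),[.4,.1],(4,200,60),(16,),[(293,188),(292,274)],25)
do("bush",lambda x,y:cyl(x,y,0,.045,.018),[.4,-.2],(0,110,20),(12,),[(209,303),(423,284)],18)
do("plg",lambda x,y:cyl(x,y,.087,.095,.015),[.5,-.1],(170,150,60),(5,),[(318,276),(368,205)],18)
do("stand",lambda x,y:box(x,y,0,.1,.1,0,.018),[.4,.1],(50,80,15),(95,),[(295,205),(294,275)],45)
do("bin",lambda x,y:box(x,y,0,.17,.15,0,.065),[.4,.35],(105,120,15),(130,),[(354,110),(161,280)],65)
v=[cv2.resize(C["scene"]["pixels"][160:320,180:345],None,fx=3,fy=3,interpolation=2),cv2.resize(C["top"]["pixels"][180:340,260:360],None,fx=3,fy=3,interpolation=2)]
cv2.imwrite("pics/crop1.png",np.hstack(v))
for n in C:print(n,blob(C[n]["pixels"],(50,80,15),(95,),{"scene":(295,205),"top":(294,275)}[n],45)[cv2.convexHull(blob(C[n]["pixels"],(50,80,15),(95,),{"scene":(295,205),"top":(294,275)}[n],45).astype(np.float32),returnPoints=False).ravel()][::4].tolist()) if 0 else None
E
python3 m.py
```

```text
[ 16 189 173]
[ 15 118  93]
[  4 184 175]
[ 61  74 104]
[110 166 149]
[ 19 220 118]
[  9 174  76]
[  1 225 120]
[ 71 132  54]
[109 228 115]
[ 26 117 118]
cap [0.4724 0.1037] res [-5.06  7.38 -8.1  -1.42] area [13.  3.] [565, 305]
bush [ 0.4411 -0.1829] res [ 0.59  1.6  -1.07  1.39] area [236. 224.] [437, 260]
plg [ 0.6169 -0.061 ] res [-0.33 -0.35  0.12 -0.51] area [171. 154.] [213, 161]
stand [0.4462 0.1166] res [ 5.66 11.71 -5.61  9.69] area [1.000e+00 1.915e+03] [1988, 2013]
bin [0.4598 0.4019] res [-1.1   5.21 -3.57  0.76] area [3610. 6022.] [5085, 6129]
```

View pics/crop1.png

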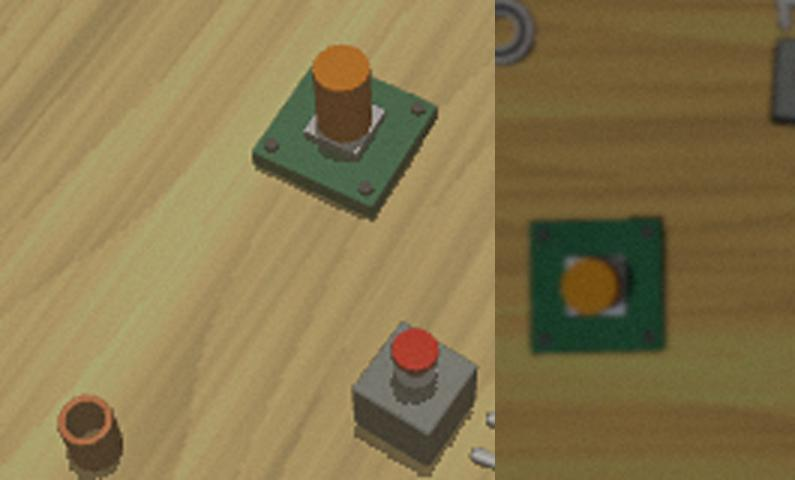

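The crop shows the cap top at scene (293.5,182.5), the bush ring at scene (208.7,300) and the plunger at scene (318,276). The hues need retuning because the cap's hue is 15–19.

```bash
cat > m2.py <<'E'
from m import *
print("----")
do("cap",lambda x,y:cyl(x,y,.028,.092,.02),[.46,.1],(5,160,25),(21,),[(293,190),(292,274)],22)
do("captop",lambda x,y:cyl(x,y,.0919,.092,.02),[.46,.1],(14,160,105),(21,),[(293,183),(292,274)],16)
for s in (130,145):
  for h in (12,14): do(f"bush{s},{h}",lambda x,y:cyl(x,y,0,.045,.018),[.44,-.18],(0,s,10),(h,),[(209,303),(423,284)],20)
do("stand",lambda x,y:box(x,y,0,.1,.1,0,.018),[.46,.1],(45,55,15),(95,),[(295,205),(294,275)],40)
do("bin",lambda x,y:box(x,y,0,.17,.15,0,.065),[.46,.4],(100,60,10),(135,),[(354,110),(161,280)],65)
# overlay of the fits for checking
E
sed -i '/^for n in C/d' m.py; python3 m2.py | sed '1,/----/d'
python3 - <<'E'
from h import *
c=bot.read_camera("top");s=bot.read_camera("scene")
np.set_printoptions(linewidth=250)
h=cv2.cvtColor(s["pixels"],cv2.COLOR_BGR2HSV)[288:322:2,194:226:2]
print(h[...,0]);print(h[...,1]);print(h[...,2])
E
```

```text
cap [0.4639 0.1104] res [ 0.03  3.73 -2.71  1.54] area [272. 293.] [563, 309]
captop [0.4685 0.103 ] res [-0.29 -1.    0.57 -0.66] area [256. 242.] [241, 281]
bush130,12 [ 0.4415 -0.1829] res [ 0.54  1.52 -1.03  1.3 ] area [246. 227.] [437, 260]
bush130,14 [ 0.4413 -0.1831] res [ 0.53  1.54 -1.06  1.31] area [258. 242.] [437, 260]
bush145,12 [ 0.4403 -0.1855] res [1.48 0.92 0.14 1.85] area [154. 227.] [437, 261]
bush145,14 [ 0.4405 -0.1856] res [1.31 0.9  0.04 1.68] area [159. 242.] [437, 261]
stand [0.4679 0.1042] res [-0.38 -0.14 -0.1  -0.39] area [1730. 1943.] [2030, 2000]
bin [0.461  0.4018] res [-1.63  4.52 -3.39  0.11] area [3844. 6160.] [5087, 6127]
[[21 21 22 22 21 22 27 26 24 24 24 23 22 22 20 21]
 [20 21 22 21 21 27 26 25 24 25 24 23 22 20 20 19]
 [20 20 20 24 26 18 12 12 11 14 24 23 22 22 21 21]
 [19 21 22 28 16 12 14 14 17 11 11 22 21 20 21 21]
 [21 21 27 18 12 13 16 15 15 15 13 12 21 20 20 21]
 [21 25 28 11 17 18 13 16 15 18 16 12 20 20 21 20]
 [22 26 28 10 18 18 16 15 17 15 13 12 18 21 20 21]
 [26 26 26 11 16 17 13 15 17 17 11 11 17 20 20 20]
 [25 25 25 12 12 17 17 19 2
[... 2012 characters left out ...]
  85  88 180  76 164 167 165]
 [170 171 170 166  74  73  84  81  80  75 157 167  70 169 168 165]
 [170 172 172 136 169  72  74  91 106 125 177  78  73 117 164 156]
 [172 168 171 172 149 170 160 163 176 144  86  78  76  74 161 157]
 [172 171 170 176  74  88 110  91  86  76  83  77  78  71 158 158]
 [171 168 170 170 115  80  80  80  79  80  80  81  76  84 162 158]
 [169 170 170 173 107  75  79  80  82  82  77  80  75 156 155 156]
 [171 169 172 169 179  97  77  83  77  85  80  79  89 160 160 160]
 [174 167 170 173 175 102 102  84  82  82  93 107  97 157 160 156]
 [171 173 171 172 174 170 104 105 106 106  97 159 160 158 156 155]
 [169 172 168 169 166 160 160 164 164 167 163 160 157 160 158 160]]
```

```bash
cat > a.py <<'E'
from m import *
print("----")
do("bushrim",lambda x,y:cyl(x,y,.0449,.045,.018),[.44,-.18],(0,120,125),(14,),[(209,300),(423,284)],20)
for v in (60,75): do(f"bushrim_top{v}",lambda x,y:cyl(x,y,.0449,.045,.018),[.44,-.18],(0,120,v),(14,),[(209,300),(423,284)],20)
D=np.array([0,np.pi,0])
for P in [(.468,.1035,.16),(.461,.402,.03),(.441,-.183,.006),(.617,-.061,.08)]:
    print(P,np.round(bot.inverse_kinematics(P,D),2))
E
python3 a.py | sed '1,/----/d'
python3 - <<'E'
from h import *
D=np.array([0,np.pi,0]); x,y=.4682,.1035
bot.goto([x,y,.17],D); bot.set_gripper(.72,15)
bot.line_to([x,y,.051]); print(bot.current_contact_force())
bot.set_gripper(0,15); print(bot.current_opening(),bot.current_grip_force(),bot.current_contact_force())
bot.line_to([x,y,.175]); print(bot.current_opening(),bot.current_ee_pos(),bot.current_clock())
bot.line_to([.461,.402,.16],max_speed=.25)
print(bot.current_clock())
from h import *
for n in("scene","top"):cv2.imwrite(f"pics/{n}2.png",bot.read_camera(n)["pixels"])
im=[cv2.imread("pics/scene2.png")[60:260,240:440],cv2.imread("pics/top2.png")[220:340,120:340]]
cv2.imwrite("pics/crop2.png",np.hstack([cv2.resize(i,(400,400)) if k==0 else cv2.resize(i,(400,400*120//220*1)) if 0 else cv2.resize(i[:, :],(400,400)) for k,i in enumerate(im)]))
E
```

```text
[0.70650727 0.31954351 0.22334889]
0.4375651948065829 15.000275387428701 [-0.7199833   1.04731098  1.09787081]
0.43587162871989965 [0.46739399 0.10353045 0.17382358] 5.3917
6.7417Traceback (most recent call last):
  File "a.py", line 3, in <module>
    do("bushrim",lambda x,y:cyl(x,y,.0449,.045,.018),[.44,-.18],(0,120,125),(14,),[(209,300),(423,284)],20)
    ~~^^^^^^^^^^^^^^^^^^^^^^^^^^^^^^^^^^^^^^^^^^^^^^^^^^^^^^^^^^^^^^^^^^^^^^^^^^^^^^^^^^^^^^^^^^^^^^^^^^^^^
  File "m.py", line 6, in do
    c=C[n];b,a=cent(blob(c["pixels"],lo,hi,p,rad));obs.append((c,b));A.append(a)
                    ~~~~^^^^^^^^^^^^^^^^^^^^^^^^^
  File "h.py", line 22, in blob
    k=1+np.argmax(s[1:,4]); v,u=np.nonzero(l==k); q=np.c_[u,v].astype(float)
        ~~~~~~~~~^^^^^^^^^
    return _wrapfunc(a, 'argmax', axis=axis, out=out, **kwds)
    return bound(*args, **kwds)
ValueError: attempt to get argmax of an empty sequence
```

View pics/scene2.png

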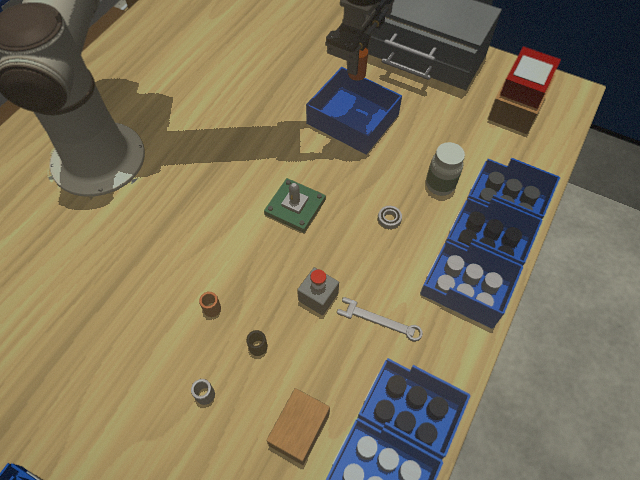

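The cap is gripped (opening 40 mm) and held above the bin at scene (357,65). The spigot is bare at (294,192).

```bash
python3 - <<'E'
from h import *
bot.line_to([.461,.395,.031]); print(bot.current_contact_force())
bot.set_gripper(.7); bot.line_to([.461,.395,.17],max_speed=.25)
bot.goto([.441,-.05,.2],np.array([0,np.pi,0]))
print(bot.current_joints(),bot.current_clock())
for n in("scene","top"):cv2.imwrite(f"pics/{n}3.png",bot.read_camera(n)["pixels"])
s=cv2.imread("pics/scene3.png");t=cv2.imread("pics/top3.png")
R=lambda i:cv2.resize(i,(390,290),interpolation=cv2.INTER_CUBIC)
cv2.imwrite("pics/crop3.png",np.vstack([np.hstack([R(s[150:231,240:349]),R(s[60:170,290:438])]),np.hstack([R(t[238:312,245:345]),R(t[254:314,383:464])])]))
np.set_printoptions(linewidth=250)
h=cv2.cvtColor(t,cv2.COLOR_BGR2HSV)[270:298,410:436]
print(h[::2,::2,0]);print(h[::2,::2,1]);print(h[::2,::2,2])
E
```

```text
[-0.15774893  0.39149335 -0.28479243]
[-3.85221614e-01 -1.82695209e-01  1.96448907e+00  2.90961692e-04
  1.36013037e+00 -1.95695467e+00] 10.7333
[[ 20  16  22  21  19  18  20  21  19  19  20  18  20]
 [ 20  16  20  20  20  17  18  20  18  20  19  18  19]
 [ 18  19 120 160 173  40   0   0  17  19  19  20  21]
 [ 25  21 150 135 105  68  18  80  19  18  20  19  21]
 [ 21  21  18  13  30  38  30  23   5  10  17  19  18]
 [ 19  23  16  22  27  20  12  17  20  11  11  18  19]
 [ 22  16  21  22  18  12  20  18  24  17  16  20  19]
 [ 22  21  21  22  19  18  20  23  18  21  23  19  20]
 [ 20  21  23  20  17  20  22  19  18  23  23  21  19]
 [ 20  18  21  18  19  22  16  17  22  21  18  18  21]
 [ 21  22  19  18  21  18  19  23  20  24  20  20  20]
 [ 23  20  20  22  19  21  19  17  20  21  20  20  22]
 [ 23  22  22  21  23  18  19  19  20  22  19  20  22]
 [ 22  23  24  20  23  21  21  25  18  21  22  23  22]]
[[151 135 136 151 128 127 145 138 142 140 144 145 148]
 [161 122 125 154 146 162 133 140 143 144 139 147 146]
 [148 128  17 170  73  77  91  13 141 151 140 137 141]
 [ 62  58  24  73  
[... 657 characters left out ...]
38  35  30  46  73  93 106 112 109 108]
 [ 38  16  15   9  14  10  14  19  47  96 109 112 110]
 [ 45  31  21   7  16  14  16  11  24  75 110 113 115]
 [ 62  59  47  42  26  27  23  24  28  80 103 113 118]
 [ 75  72  71  59  50  37  36  45  51  68  90 104 115]
 [ 87  88  79  75  70  54  38  55  66  67  64  78 108]
 [ 98  93  92  89  82  53  45  65  83  77  71  71  97]
 [102  99  95  96  86  57  43  76  90  87  80  80 100]
 [110 107 105 101  93  57  54  87  95  90  89  88  99]
 [115 112 108 108  94  53  71  96 102  97  96  90  92]
 [121 120 117 110  89  50  75 104 108 106 102  90  90]
 [118 115 120 114  81  57  91 114 112 112 108  86  91]
 [122 123 118 112  67  65 105 114 119 115 109  76  84]]
```

View pics/crop3.png

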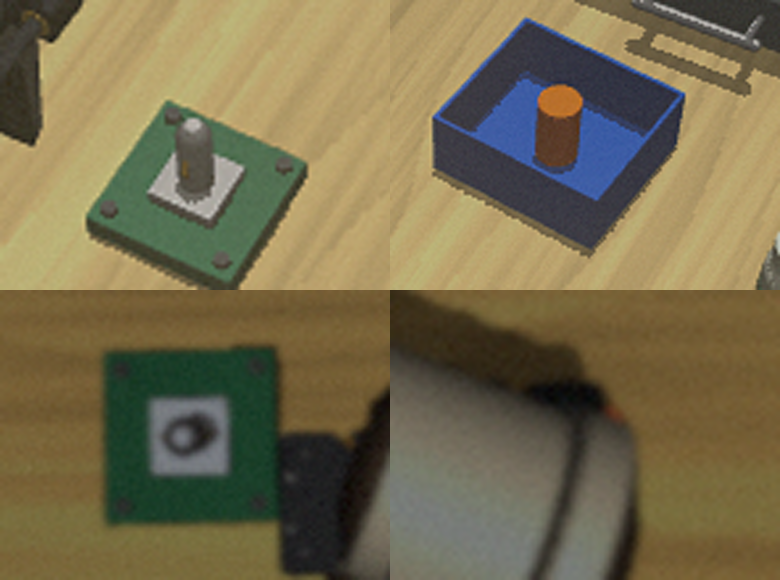

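The cap stands upright in the bin and the spigot is bare, with its shoulder at top px ≈(293.7,275.5). Next I'll fit the shoulder from these pictures and the bush rim from the first ones.

```bash
cat > b.py <<'E'
from h import *
C={n:bot.read_camera(n) for n in("scene","top")}
I=lambda f:cv2.imread(f"pics/{f}.png")
obs=[]
for n,p,vm in(("scene",(294,203),150),("top",(293.7,275.5),75)):
    h=cv2.cvtColor(I(n+"3"),cv2.COLOR_BGR2HSV); yy,xx=np.mgrid[:480,:640]
    m=(h[...,1]<60)&(h[...,2]>(120 if n=="scene" else 70))&(np.hypot(xx-p[0],yy-p[1])<18)&((n=="top")|(yy>193))
    k,l,s,_=cv2.connectedComponentsWithStats(m.astype(np.uint8)); j=1+np.argmax(s[1:,4]); v,u=np.nonzero(l==j)
    b,a=cent(np.vstack([np.c_[u,v]+[dx,dy] for dx in(-.5,.5) for dy in(-.5,.5)])); print(n,b,a); obs.append((C[n],b))
M=lambda x,y:box(x,y,0,.044,.044,.0279,.028)
for o in(obs,obs[:1],obs[1:]):
    x,f=fit(o,M,[.468,.104]);print("seat",x.round(4),f.round(2),[cent(proj(c,M(*x)))[1] for c,_ in o])
B=[(C["scene"],cent(blob(I("scene0"),(0,118,125),(14,),(209,300),20)))]
for v in(35,60):B.append((C["top"],cent(blob(I("top0"),(0,120,v),(14,),(423,284),20))))
M=lambda x,y:cyl(x,y,.0449,.045,.018)
for o in(B[:2],B[:1],B[1:2],B[2:]):
    o2=[(c,b[0]) for c,b in o];x,f=fit(o2,M,[.44,-.18]);print("bush",x.round(4),f.round(2),[(b[1],cent(proj(c,M(*x)))[1]) for c,b in o])
t=I("top0")
cv2.imwrite("pics/crop4.png",cv2.resize(t[264:304,398:448],(750,600),interpolation=cv2.INTER_NEAREST))
E
python3 b.py
```

```text
scene [294.33537832 200.83435583] 326.0
top [293.01473402 274.92173747] 435.5
seat [0.4689 0.1022] [-0.3  -1.37  0.86 -0.84] [345.94782135472633, 391.2871060757898]
seat [0.4712 0.0994] [-0. -0.] [347.49645599070936]
seat [0.467  0.1041] [0. 0.] [391.4417936913669]
bush [ 0.4455 -0.1847] [ 0.16 -1.07  1.09 -0.42] [(245.0, 255.09227749658749), (249.0, 213.79513269243762)]
bush [ 0.4465 -0.1867] [-0.  0.] [(245.0, 255.9030191709753)]
bush [ 0.4446 -0.1823] [0. 0.] [(249.0, 213.79564468190074)]
bush [ 0.4446 -0.1835] [ 0. -0.] [(232.5, 213.8200509501621)]
```

View pics/crop4.png

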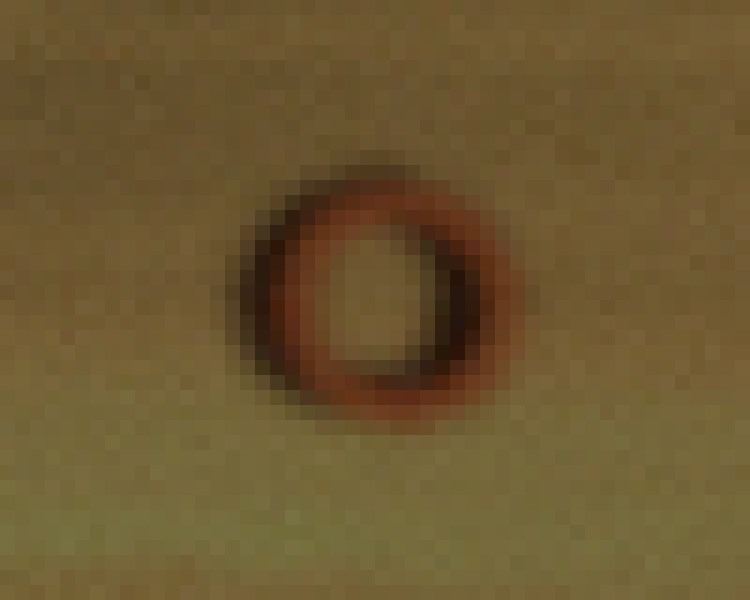

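The bush rim is centred at top px ≈(424,283.9), which puts the bush near (0.4450,-0.1852). The seat is near (0.469,0.102). I'll grasp the bush and start it on the spigot.

```bash
python3 - <<'E'
from h import *
x,y=.4452,-.1852
bot.line_to([x,y,.12],max_speed=.3); f0=np.array(bot.current_contact_force())
bot.line_to([x,y,.0075]); bot.set_gripper(0,12)
print("grip",bot.current_opening()*92,np.array(bot.current_contact_force())-f0)
bot.line_to([x,y,.13],max_speed=.2); print(bot.current_opening()*92)
x,y=.469,.1025
bot.line_to([x,y,.13],max_speed=.25); bot.hold(.2); f0=np.array(bot.current_contact_force()); print("f0",f0)
for n in("scene","top"):cv2.imwrite(f"pics/{n}5.png",bot.read_camera(n)["pixels"])
for z in(.096,.09,.085,.081,.077):
    bot.line_to([x,y,z],max_speed=.06); print(z,(np.array(bot.current_contact_force())-f0).round(1),bot.current_ee_pos().__repr__())
    if abs(np.array(bot.current_contact_force())-f0).max()>12: break
print(bot.current_clock())
c=cv2.imread("pics/scene5.png")[110:230,230:350];bot_s=bot.read_camera("scene")["pixels"][110:230,230:350]
cv2.imwrite("pics/crop5.png",cv2.resize(np.hstack([c,bot_s]),(800,400),interpolation=cv2.INTER_CUBIC))
E
```

```text
grip 35.39085302571826 [-0.14771831 -0.1901854   3.59448498]
35.21415701367681
f0 [-0.49652811  0.17712206 -1.8038705 ]
0.096 [ 1.1 -0.1 -0.3] array([0.46913472, 0.10252042, 0.09605318])
0.09 [ 0.3 -0.2 -1.1] array([0.46874182, 0.10252367, 0.08972244])
0.085 [ 1.3 -0.1 -0.9] array([0.46865728, 0.10249397, 0.08461587])
0.081 [ 0.9  0.3 -0.3] array([0.4687274 , 0.10252453, 0.08067168])
0.077 [-0.1 -0.9 -0.5] array([0.46869337, 0.10252634, 0.07663331])
17.1417
```

View pics/crop5.png

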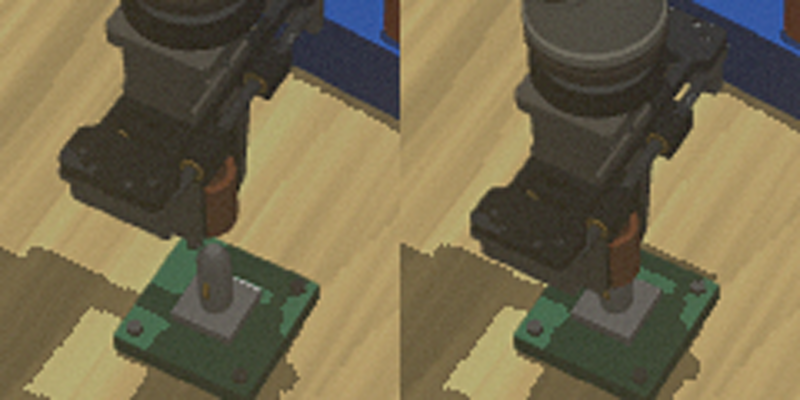

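The bush is on the spigot with no side force (right panel, lower end around (617,290)). Next I'll grip harder and push it home.

```bash
python3 - <<'E'
from h import *
x,y=.469,.1025; F=lambda:np.array(bot.current_contact_force())-[-.5,.18,-1.8]
bot.set_gripper(0,55); print(F().round(1))
for z in [.07,.066,.062,.058,.054,.050,.046,.042,.039,.037,.036,.035,.034]:
    bot.line_to([x,y,z],max_speed=.05); f=F(); print(z,f.round(1),np.round(bot.current_ee_pos(),4)[2])
    if f[2]>32 or abs(f[:2]).max()>15: break
print(bot.current_clock(),bot.current_opening()*92)
E
```

```text
[ 0.4 -0.4  0.1]
0.07 [ 0.9  0.9 -1. ] 0.0694
0.066 [ 0.7  3.5 -1.1] 0.0658
0.062 [ 1.1  4.5 -1.4] 0.0617
0.058 [ 3.   3.6 -5.7] 0.0571
0.054 [ 2.   2.9 -6.5] 0.0532
0.05 [ 2.2  3.9 -6.2] 0.0493
0.046 [ 2.2  3.5 -5.9] 0.0454
0.042 [ 1.7  3.9 -6.3] 0.0414
0.039 [ 2.6  3.7 -5.6] 0.0386
0.037 [ 3.9  3.3 -4.3] 0.0369
0.036 [ 3.1  2.9 -0.7] 0.0363
0.035 [-0.8  4.1  7.7] 0.0358
0.034 [-4.5  3.4 16.4] 0.0358
20.7 33.9413984251177
```

The arm stalled at TCP z 0.0358 (0.0355 expected when seated), with the upward force rising to 16 N. I'll release and confirm by pressing the rim with the fingertips, expecting contact at z = 0.073.

```bash
python3 - <<'E'
from h import *
x,y=.469,.1025
bot.set_gripper(.6,20); bot.line_to([x,y,.10]); bot.set_gripper(.3,20); bot.hold(.2)
f0=np.array(bot.current_contact_force()); print(f0,bot.current_opening()*92)
for z in [.08,.076,.074,.073,.072,.071,.070]:
    bot.line_to([x,y,z],max_speed=.05); f=np.array(bot.current_contact_force())-f0; print(z,f.round(1),np.round(bot.current_ee_pos(),4)[2])
    if f[2]>28 or abs(f[:2]).max()>15: break
bot.line_to([x,y,.14]); print(bot.current_clock())
bot.line_to([.55,-.06,.15],max_speed=.3)
c=bot.read_camera("scene");t=bot.read_camera("top")
for z in(.073,.076): print(z,proj(c,[[x,y,z]]),proj(t,[[x,y,z]]))
a=c["pixels"][150:230,240:340].copy();b=t["pixels"][240:310,250:337]
cv2.imwrite("pics/crop6.png",np.hstack([cv2.resize(i,(400,320),interpolation=cv2.INTER_CUBIC) for i in(a,b)]))
E
```

```text
[-0.40611282 -0.16655534  1.05689043] 27.70156088122742
0.08 [ 0.2  0.4 -1.4] 0.0797
0.076 [ 0.8  0.1 -2. ] 0.0759
0.074 [ 1.3  0.1 -1.1] 0.0739
0.073 [-1.1  0.8  2.2] 0.0733
0.072 [-3.   0.8  9.1] 0.0733
0.071 [-5.7  0.2 16.3] 0.0732
0.07 [-9.3  0.9 24.3] 0.0732
25.225
0.073 [[293.35281761 187.12563569]] [[292.36668998 274.12863308]]
0.076 [[293.29657687 186.28638254]] [[292.27118095 274.13735784]]
```

View pics/crop6.png

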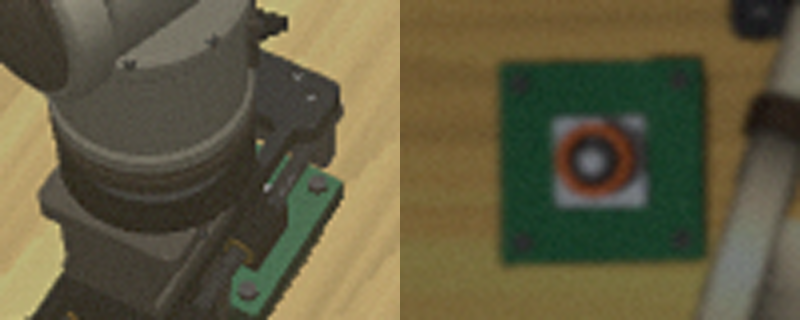

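The stop is hard at z = 0.0732 under 24 N, so the bush is fully home, and the top view shows it around the spigot. Now the plunger.

```bash
python3 - <<'E'
from h import *
x,y=.617,-.061
bot.set_gripper(0,20); bot.line_to([x,y,.14],max_speed=.25); bot.line_to([x,y,.105]); bot.hold(.2)
f0=np.array(bot.current_contact_force())
for z in [.092,.086,.081,.079,.078,.077,.076]:
    bot.line_to([x,y,z],max_speed=.05); f=np.array(bot.current_contact_force())-f0; print(z,f.round(1),np.round(bot.current_ee_pos(),4)[2])
    if f[2]>20: break
bot.hold(.3); bot.line_to([x,y,.15]); bot.line_to([x-.1,y-.2,.25],max_speed=.25); print(bot.current_clock())
for n in("scene","top"):cv2.imwrite(f"pics/{n}7.png",bot.read_camera(n)["pixels"])
E
```

```text
0.092 [-0.5 -0.2  2.1] 0.0921
0.086 [0.8 0.1 5.9] 0.0865
0.081 [-0.3 -0.6  6.5] 0.0819
0.079 [-0.8  0.1  7.3] 0.0804
0.078 [-3.3  1.1 12.5] 0.0803
0.077 [-5.1  1.9 17.3] 0.0802
0.076 [-8.5  2.7 22.7] 0.0802
31.6333
```

View pics/scene7.png

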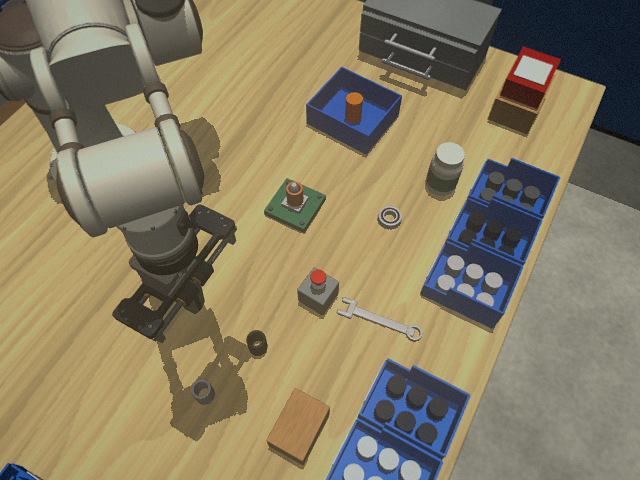

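The plunger bottomed at 0.0802 and has sprung back, with its head at (318,276) as before. The bush is seated at (294,194) and the cap is in the bin at (354,105). All other things are where they stood, so I'm handing in.

```bash
python3 -c "
from workcell import bot
print(bot.job_done())"
```

```text
the job is handed in; nothing more can be done
None
```

The job is handed in at about 32 s on the robot's clock: the cap is in the bin, the bush is fully home on the spigot, and the plunger was pushed all the way down and sprang back.

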